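# Unhook a circuit module from the test cradle and stow it

## Robot

A 6-joint arm with a two-finger parallel gripper is mounted at the origin on the work surface. World frame = base frame: x ahead of the robot, y to its left, z up, the work surface at z = 0. Lengths are in m, angles in rad, forces in N, time in s.
With the tool pointing down it reaches from about 0.275 to 1 m from the base axis. Payload 8.4 kg.
Tool frame: the origin (TCP) lies at the very end of the fingers, on their centre line; the grasp point (between the pads) lies 19 mm behind it (robot.hold_point_z is the distance from the TCP to the grasp point, in m); z points along the fingers, y is the direction in which the jaws open and shut (so a half turn about z gives the same grasp; the last joint's range is limited). The gripper opens to 85 mm and grips with 20 to 120 N. Pads are 22 mm wide; open, the fingers measure 114 mm over their backs; the gripper's body (76 mm by 85 mm) begins 54 mm behind the grasp point. The pads swing forward as they close: fully open they stand 13 mm farther back than shut.
Start: joints at [1.263, 0.353, 1.633, -0, 1.155, -0.002], TCP at [0.188, 0.596, 0.231] pointing down, gripper open.
Joint ranges: [-2.63, 2.63], [-0.92, 2.1], [0.06, 2.66], [-1.3, 4.44], [0, 2.69], [-3.02, 3.02]. Speed limits (rad/s): [2.22, 2.22, 2.79, 3.14, 3.14, 3.14].

## Interface

Orientations are given as a unit quaternion [w, x, y, z].
In Python, from rig import sensors, optics, robot gives the robot as it stands.
- The arm moves only by the shell command python3 -m creep 'ROWS'. ROWS is JSON, a list of rows, each an object with "slide": the shift along the tool's x, y, z in mm, a list of three; "spin": the turn about the tool's z in rad; "gripper": the finger opening in mm, from 0 to 85.4. In form: [{"slide": [x, y, z], "spin": spin, "gripper": gripper}, ...]. A call has 1 to 5 rows; each row shifts and turns the pose as measured when the row begins, along the tool's axes as they then stand; what a row does not reach is not made up. A row lasts 1/12 s, in which the tool goes at most 41.7 mm and 7.16 degrees, less where a joint would pass 70% of its speed; a pose out of reach is approached as far as the arm can. A call with a gripper value outside its range is refused whole. The fingers move at their own pace and stop on an object; the grip force is fixed at half the most. Time passes only in rows, so rows that do not move let the fingers close. It gives the time, the measured TCP pose, the force and the opening at its end, in the units of the state.
- sensors.state(): the state, without advancing time (a new reading comes with each control period).
- optics.read_camera(name): name is "scene" or "top"; returns the picture (400x640x3 uint8, red, green, blue); there is no depth.
- optics.camera_info(name): a dict with "intrinsics" (3x3 intrinsics, pixels), "pose" (4x4, takes a point from camera to world coordinates). Camera axes: x right, y up, looking along -z (the intrinsics and any distortion apply to the point x, -y, -z); pixel columns grow to the right and rows downward; lengths in m; the calibration is good to about 2 mm. A picture is of the moment at which its call begins. camera_info takes no time and is no camera call.
- robot.hand_in(): hands the job in, once; it reports no verdict.
The state is a dict: "time_s": time; "joints": joint angles; "joint_vel": joint speeds; "joint_torque": joint torques, N m; "eef_pos": TCP position; "tcp_rot": TCP orientation; "wrist_force": force on the tool from outside, world axes, zero at the start; "wrist_torque": the same for the moment, N m; "grip_width": finger opening in m.
Only numpy, scipy, OpenCV 4.12 (cv2) and the standard library are available. Lean on these libraries where they do the work, as an engineer would, in place of code of your own. Each camera call takes 0.05 s, during which the arm holds its last target. There are 200 camera calls.

## Task

The long circuit module in the test cradle is hooked down by a sprung finger: lift the finger by its knob, swing it well aside, let it go and leave it there. Then take the module out and slide it into the empty bay of the clear-topped rack, right way up and with its pocket end outwards, until it is fully home against the back of the bay. Leave everything else where it is.

Things in the scene. Friction and masses are not known exactly. Their poses are not given: they have to be found in the camera images.
- cradle: Test cradle fixed to the bench: aluminium plate 236 x 110 x 12 mm. Origin at its underside below the middle of the module's place; x runs along the module from pocket end to plain end. The module lies on the plate. Two cheeks (tops at height 33 mm) flank its pocket end, x = -80 to -25 mm, outer faces at y = +-40 mm; end stop at x = -83 mm. Further along, the module's sides are free.
- spindle (a point): Foot of the finger's upright spindle on the cradle, at cradle x = -110 mm, y = 0, height 12 mm. The finger turns about this vertical axis; the spindle's cap reaches 92 mm above the bench.
- finger_lift (a joint): Height of the sprung hold-down finger on its spindle, in m: about 0 when hooked in the module, 0.020 at its upper stop, -0.004 at its lower stop with nothing under it. A spring pushes it down with 5 N at 0, 8 N at 0.020. Its nose reaches 8 mm down into the module's pocket: lift it by over 0.010 before swinging.
- finger_swing (a joint): Swing of the finger about its vertical spindle, in rad: 0 when it points along the cradle's x over the module, growing counterclockwise seen from above (towards the cradle's +y) to a stop at 1.75. It stays where it is left (light friction). From about 1.2 it is well clear of the module.
- knob_top (a point): Centre of the top face of the finger's round black knob: upright cylinder 18 mm in diameter and 30 mm high, standing on the finger's flat steel arm (18 mm wide, 10 mm thick), 62 mm from the spindle's axis and straight above the nose. Top 78 mm above the bench when hooked.
- module: The long circuit module, a grey plastic block 160 (x) x 50 (y) x 26 mm (z), about 0.3 kg, white face with flat metal contacts on its top. Origin at the centre of its underside, z up. Its pocket end is at x = -80 mm: a square pocket 18 x 18 mm, 10 mm deep, in its top, centred at x = -48 mm. Starts in the cradle.
- module_pocket (a point): Centre of the pocket's mouth on the long module's top face.
- rack: Grey rack fixed to the bench, two bays side by side under a clear roof. Origin at its underside, x into the bays. Floor top at height 10 mm, from x = -145 mm to the back wall at 90 mm; up to x = -20 mm it is an open apron without walls. Bays from x = -20 mm: 62 mm wide, 36 mm high inside, 110 mm deep, centred at y = -38 and +38 mm. Roof top at 51 mm. Wall between bays 14 mm.
- bay_liner: Thin flat cork liner, no step to speak of, in the empty bay, whichever it is. Origin on the bay's floor (height 10 mm) and centre line, 55 mm inside the mouth, 55 mm before the back wall; axes as the rack's, x into the bay. The long module fully home has its origin at x = -25 mm here and stands 50 mm out of the mouth.
- short_module: A similar module without pocket, 105 x 50 x 26 mm, loose, that fills the other bay up to near its mouth. Origin at the centre of its underside. Leave alone.
- weight: Steel weight, 52 mm in diameter, 74 mm high, loose; origin at its foot. Leave alone.
- small_weight: Dark weight, 42 mm in diameter, 56 mm high, loose; origin at its foot. Leave alone.
- meter: Black hand meter 140 x 74 x 34 mm lying on its back, loose; origin at the centre of its underside. Leave alone.
- funnel: White funnel standing mouth down, 124 mm in diameter, 110 mm high, loose; origin at its foot. Leave alone.
- carton: White carton 80 x 80 x 110 mm, loose; origin at the centre of its underside. Leave alone.
- jar: Small clear jar 48 mm in diameter, 75 mm high, loose; origin at its foot. Leave alone.

How it is judged:
On the way, in this order (a step that is already met when the one before it is completed fails the run):
1. the finger is lifted by more than 9 mm, still over the module, which lies in the cradle (value of joint finger_lift above 0.009 m and value of joint finger_swing below 0.3 rad and distance of module from where it was at the start of the episode below 0.015 m), for 0.1 s.
2. the finger is swung aside by more than 1.15 rad and let down, the module still in the cradle (value of joint finger_swing above 1.15 rad and value of joint finger_lift below 0.002 m and distance of module from where it was at the start of the episode below 0.015 m), for 0.2 s.
At the end, for the whole second after the job is handed in: The long module lies at rest on the floor of the empty bay, right way up, pocket end outwards, its inner end within 8 mm of the back wall, and the finger is still swung aside by more than 1.1 rad (x of module in the frame of bay_liner between -0.033 and -0.019 m and y of module in the frame of bay_liner between -0.012 and 0.012 m and z of module in the frame of bay_liner between -0.004 and 0.005 m and x of module_pocket in the frame of bay_liner below -0.055 m and angle between module's own z axis and vertical below 0.1 rad and linear speed of module below 0.02 m/s and value of joint finger_swing above 1.1 rad); the robot touches nothing.
It fails at once if the short module is moved by more than 25 mm (distance of short_module from where it was at the start of the episode above 0.025 m).
It fails at once if a bystander (weight, meter, funnel, carton or jar) is moved by more than 25 mm (distance of any of weight, small_weight, meter, funnel, carton, jar from where it was at the start of the episode above 0.025 m).
It also fails if it takes over 72 s, if anything falls off the work surface, if the arm or the gripper's body presses on something with over 40 N, if the wrist force passes 120 N, or if a joint passes its speed limit or range.

## Working session

There is one attempt and no reset: what is moved stays moved. The work goes in short steps, Python scripts to look and compute and a shell command to move; the robot and the scene stay as the last step left them, time stands still between calls to the robot, and variables do not carry over. Pictures are saved under pics/ and viewed, about 8 in all and at most 12, crops included, and the job is handed in when it is done.

```bash
mkdir -p pics; ls; cat > h.py <<'E'
import numpy as np,cv2
from rig import sensors,optics,robot
def cam(n):
    i=optics.camera_info(n); return np.array(i["intrinsics"]),np.array(i["pose"]),i
def ray(n,u,v):
    K,P,_=cam(n); d=np.linalg.inv(K)@[u,v,1]; d=P[:3,:3]@[d[0],-d[1],-d[2]]; return P[:3,3],d
def plane(n,u,v,z):
    o,d=ray(n,u,v); return o+d*(z-o[2])/d[2]
def proj(n,p):
    K,P,_=cam(n); q=P[:3,:3].T@(np.array(p)-P[:3,3]); q=K@[q[0],-q[1],-q[2]]; return q[:2]/q[2]
def snap(n,f=None):
    im=optics.read_camera(n)
    if f: cv2.imwrite(f"pics/{f}.png",im[:,:,::-1])
    return im
E
python3 - <<'E'
from h import *
for n in("scene","top"):
    snap(n,n+"0"); print(cam(n)[2])
print(sensors.state())
E
```

```text
pics
{'intrinsics': array([[447.17659211,   0.        , 326.39659611],
       [  0.        , 447.17659211, 195.5183864 ],
       [  0.        ,   0.        ,   1.        ]]), 'pose': array([[ 0.84282262, -0.3242854 ,  0.42952184,  1.12392905],
       [ 0.53809542,  0.49267422, -0.68390454, -0.83013148],
       [ 0.01016592,  0.80753396,  0.58973347,  0.79885829],
       [ 0.        ,  0.        ,  0.        ,  1.        ]])}
{'intrinsics': array([[415.50697476,   0.        , 315.28566024],
       [  0.        , 415.50697476, 197.87120271],
       [  0.        ,   0.        ,   1.        ]]), 'pose': array([[-1.31098463e-02,  9.95870455e-01, -8.98341126e-02,
         4.86653193e-01],
       [-9.99914027e-01, -1.30808387e-02,  9.11662816e-04,
         5.65827705e-03],
       [-2.67207471e-04,  8.98383411e-02,  9.95956325e-01,
         1.44086744e+00],
       [ 0.00000000e+00,  0.00000000e+00,  0.00000000e+00,
         1.00000000e+00]])}
{'time_s': 0.1, 'joints': array([ 1.26261402e+00,  3.53582579e-01,  1.63401090e+00, -1.81300894e-05,
        1.15519307e+00, -2.35117285e-03]), 'joint_vel': array([ 0.000855  , -0.00073247, -0.00241889,  0.00026961, -0.00055597,
       -0.00085712]), 'joint_torque': array([ 1.57047125e-03, -6.06356621e+01, -3.42818713e+01,  1.60574509e-04,
        4.04134902e-03, -1.66066610e-05]), 'eef_pos': array([0.1880348 , 0.59562811, 0.23065535]), 'tcp_rot': array([-8.41226300e-05,  1.52316672e-01,  9.88331561e-01, -5.91048177e-04]), 'wrist_force': array([-0.66085343, -0.29556822, -0.21978   ]), 'wrist_torque': array([ 0.02830556, -0.03970271,  0.00802714]), 'grip_width': 0.0855260004483873}
```

View pics/scene0.png

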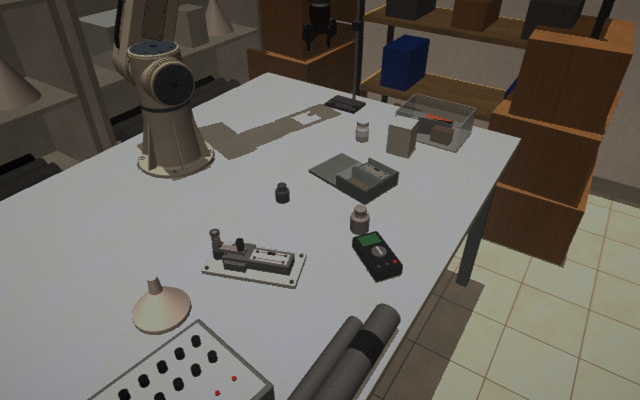

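View pics/top0.png

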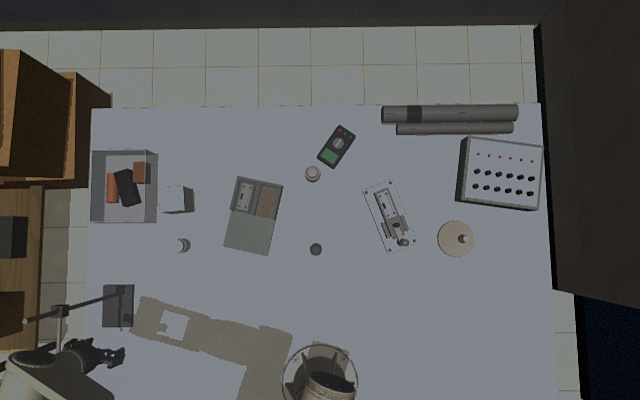

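The scene view shows the cradle at about (255,262) and the rack at (355,175). In the top view the cradle is at (388,216), with its spindle near (403,241), and the rack is at (255,215). The short module is in the left bay as seen from the top, and the cork one on the right is empty. Next I'll enlarge both.

```bash
python3 - <<'E'
import cv2,numpy as np
t=cv2.imread('pics/top0.png');s=cv2.imread('pics/scene0.png')
def crop(im,u,v,w,h,k):
    c=cv2.resize(im[v:v+h,u:u+w],None,fx=k,fy=k,interpolation=cv2.INTER_CUBIC)
    c=np.clip(c*1.3,0,255).astype('uint8')
    for i in range(0,w,10): cv2.line(c,(i*k,0),(i*k,5 if i%50 else 14),(0,0,255),1)
    for i in range(0,h,10): cv2.line(c,(0,i*k),(5 if i%50 else 14,i*k),(0,0,255),1)
    return c
a=crop(t,350,170,80,100,6); b=crop(t,210,170,80,100,4)
o=np.zeros((600,800,3),'uint8'); o[:600,:480]=a; o[:400,480:800]=b
cv2.imwrite('pics/c1.png',o)
cv2.imwrite('pics/c2.png',crop(s,200,145,210,145,3)[:,:])
E
```

```text
(no output)
```

View pics/c1.png

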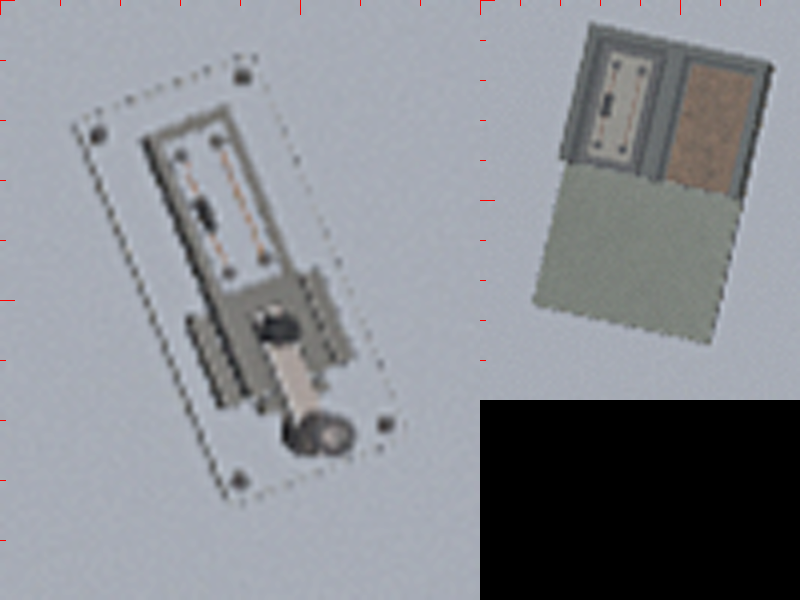

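View pics/c2.png

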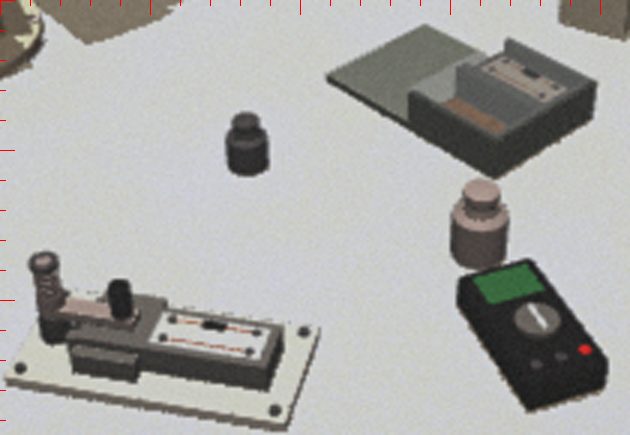

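The crops show the knob top at top-camera pixel (396.3,224.7), the spindle cap at (406.3,242.3), and the plate's four corners. The rack's apron front corners are at (223.8,245.8) and (267.8,255.8). The cork bay is on the image right, which is the rack's -y side.

```bash
cat > geo.py <<'E'
from h import *
A=lambda p,z:plane("top",350+p[0]/6,170+p[1]/6,z)
B=lambda p,z:plane("top",210+(p[0]-480)/4,170+p[1]/4,z)
C=lambda p,z:plane("scene",200+p[0]/3,145+p[1]/3,z)
E
python3 - <<'E'
from geo import *
np.set_printoptions(precision=4,suppress=True)
pl=[A(p,.012) for p in[(75,125),(250,52),(402,430),(228,500)]]
print("plate c",np.mean(pl,0),[np.linalg.norm(pl[i]-pl[(i+1)%4]) for i in range(4)])
ax=(pl[0]+pl[1]-pl[2]-pl[3])/2;print("yaw",np.arctan2(ax[1],ax[0]))
b=[A(p,.013) for p in[(98,134),(242,76),(386,425),(240,481)]];ax=(b[0]+b[1]-b[2]-b[3])/2
print("bolts",np.mean(b,0),np.arctan2(ax[1],ax[0]))
m=[A(p,.038) for p in[(148,137),(228,105)]];print("mod far end",np.mean(m,0),np.linalg.norm(m[0]-m[1]))
print("spindle",A((338,434),.092),"knob",A((278,328),.078))
print("scene spindle",C((44,260),.092),"knob",C((120,286),.078))
pl=[C(p,.012) for p in[(5,378),(285,428),(320,328)]];print("scene plate c",(pl[0]+pl[2])/2, pl[1]-pl[0])
ap=[B(p,.010) for p in[(535,303),(711,343)]];bk=[B(p,.051) for p in[(590,24),(773,63)]]
print("apron",ap,np.linalg.norm(ap[0]-ap[1]),"back",bk,np.linalg.norm(bk[0]-bk[1]))
ax=np.mean(bk,0)-np.mean(ap,0);print("rackyaw",np.arctan2(ax[1],ax[0]),np.linalg.norm(ax[:2]))
d=ap[0]-ap[1];print(np.arctan2(d[1],d[0])-np.pi/2);d=bk[0]-bk[1];print(np.arctan2(d[1],d[0])-np.pi/2)
lc=[B(p,.010) for p in[(688,65),(752,78),(733,192),(668,180)]];print("liner",np.mean(lc,0),[np.linalg.norm(lc[i]-lc[(i+1)%4]) for i in range(4)])
ax=lc[0]+lc[1]-lc[2]-lc[3];print(np.arctan2(ax[1],ax[0]))
sb=[C(p,.010) for p in[(328,77),(427,25)]];print("scene apron",sb)
sb=[C(p,.051) for p in[(497,137),(597,82),(509,40)]];print("scene roof",sb)
E
```

```text
plate c [ 0.5499 -0.2508  0.012 ] [np.float64(0.1100557986042557), np.float64(0.23258136813133504), np.float64(0.10736468555636766), np.float64(0.2305804728411569)]
yaw 0.3577470888360859
bolts [ 0.5484 -0.2522  0.013 ] 0.36279341850080166
mod far end [ 0.6365 -0.2202  0.038 ] 0.04903901273248546
spindle [ 0.4604 -0.2876  0.092 ] knob [ 0.518  -0.2598  0.078 ]
scene spindle [ 0.464  -0.2823  0.092 ] knob [ 0.5239 -0.2615  0.078 ]
scene plate c [ 0.5552 -0.2505  0.012 ] [0.2198 0.0797 0.    ]
apron [array([0.4553, 0.3197, 0.01  ]), array([0.4194, 0.1693, 0.01  ])] 0.15470111948276308 back [array([0.6896, 0.2659, 0.051 ]), array([0.6544, 0.1117, 0.051 ])] 0.1581374487854718
rackyaw -0.23305190266296608 0.2411410705281994
-0.23425637501481988
-0.22417299140860902
liner [0.6031 0.1694 0.01  ] [np.float64(0.05670125886677292), np.float64(0.09991281719071143), np.float64(0.057020092077017734), np.float64(0.10098388478784723)]
-0.17123421171587516
scene apron [array([0.4299, 0.1692, 0.01  ]), array([0.4628, 0.3221, 0.01  ])]
scene roof [array([0.6611, 0.1194, 0.051 ]), array([0.7002, 0.2608, 0.051 ]), array([0.5864, 0.2838, 0.051 ])]
```

Top and scene agree to about 5 mm, and the sizes match (plate 232x109, rack 158 wide, module 49).

| Item | Position | Yaw |
|---|---|---|
| Cradle origin | about (0.563,-0.247) | 0.355 |
| Knob | about (0.520,-0.261) | – |
| Empty bay liner | about (0.608,0.168) | -0.23 |

First I'll spin so that tool x lies along cradle x.

```bash
S='{"slide":[0,0,0],"spin":0.124,"gripper":50}'
python3 -m creep '[{"slide":[0,0,0],"spin":0.124,"gripper":50},{"slide":[0,0,0],"spin":0.124,"gripper":50},{"slide":[0,0,0],"spin":0.124,"gripper":50},{"slide":[0,0,0],"spin":0.124,"gripper":50},{"slide":[0,0,0],"spin":0.124,"gripper":50}]'
python3 -m creep '[{"slide":[0,0,0],"spin":0.124,"gripper":50},{"slide":[0,0,0],"spin":0.124,"gripper":50},{"slide":[0,0,0],"spin":0.124,"gripper":50},{"slide":[0,0,0],"spin":0.124,"gripper":50},{"slide":[0,0,0],"spin":0.124,"gripper":50}]'
python3 -m creep '[{"slide":[0,0,0],"spin":0.124,"gripper":50},{"slide":[0,0,0],"spin":0.124,"gripper":50},{"slide":[0,0,0],"spin":0.124,"gripper":50},{"slide":[0,0,0],"spin":0.124,"gripper":50},{"slide":[0,0,0],"spin":0.124,"gripper":50}]'
python3 -m creep '[{"slide":[0,0,0],"spin":0.124,"gripper":50},{"slide":[0,0,0],"spin":0.124,"gripper":50},{"slide":[0,0,0],"spin":0.124,"gripper":50},{"slide":[0,0,0],"spin":0.124,"gripper":50},{"slide":[0,0,0],"spin":0.124,"gripper":50}]'
cat >> h.py <<'E'
from scipy.spatial.transform import Rotation as Ro
def go(x,y,z,yaw=None):
    "shift in tool axes mm to world target; yaw = desired world angle of tool x"
    s=sensors.state(); R=Ro.from_quat(np.roll(s["tcp_rot"],-1)).as_matrix()
    a=np.arctan2(R[1,0],R[0,0])
    print("t %.2f tcp"%s["time_s"],s["eef_pos"].round(4),"yaw %.4f tilt %.4f"%(a,np.arccos(-R[2,2])),"F",s["wrist_force"].round(1),"w %.4f"%s["grip_width"])
    print("slide",(R.T@(np.array([x,y,z])-s["eef_pos"])*1000).round(1), "spin %.4f"%(0 if yaw is None else (a-yaw+np.pi)%(2*np.pi)-np.pi))
E
python3 -c "
from h import *
go(.520,-.261,.15,.355)"
```

```text
time_s: 0.52
eef_pos: [0.1876, 0.5942, 0.2284]
tcp_rot: [0.0, 0.45, 0.893, -0.003]
wrist_force: [0.2, -0.7, -0.7]
grip_width: 0.05
time_s: 0.93
eef_pos: [0.1871, 0.5927, 0.226]
tcp_rot: [0.002, 0.703, 0.712, -0.004]
wrist_force: [-0.3, -0.2, 0.0]
grip_width: 0.0497
time_s: 1.35
eef_pos: [0.1866, 0.5912, 0.2238]
tcp_rot: [0.005, 0.887, 0.461, -0.005]
wrist_force: [-0.2, 0.6, -0.1]
grip_width: 0.0501
time_s: 1.77
eef_pos: [0.1862, 0.5897, 0.2215]
tcp_rot: [0.008, 0.986, 0.166, -0.004]
wrist_force: [-0.3, 0.1, -0.4]
grip_width: 0.0499
t 1.77 tcp [0.1862 0.5897 0.2215] yaw 0.3336 tilt 0.0182 F [-0.3  0.1 -0.4] w 0.0499
slide [ 37.7 912.   84.4] spin -0.0214
```

```bash
python3 -m creep '[{"slide":[2,41.6,0],"spin":-0.02,"gripper":50},{"slide":[2,41.6,0],"spin":0,"gripper":50},{"slide":[2,41.6,0],"spin":0,"gripper":50},{"slide":[2,41.6,0],"spin":0,"gripper":50},{"slide":[2,41.6,0],"spin":0,"gripper":50}]' | grep eef
python3 -m creep '[{"slide":[2,41.6,0],"spin":0,"gripper":50},{"slide":[2,41.6,0],"spin":0,"gripper":50},{"slide":[2,41.6,0],"spin":0,"gripper":50},{"slide":[2,41.6,0],"spin":0,"gripper":50},{"slide":[2,41.6,0],"spin":0,"gripper":50}]' | grep eef
python3 -m creep '[{"slide":[2,41.6,0],"spin":0,"gripper":50},{"slide":[2,41.6,0],"spin":0,"gripper":50},{"slide":[2,41.6,0],"spin":0,"gripper":50},{"slide":[2,41.6,0],"spin":0,"gripper":50},{"slide":[2,41.6,0],"spin":0,"gripper":50}]' | grep eef
python3 -m creep '[{"slide":[2,41.6,0],"spin":0,"gripper":50},{"slide":[2,41.6,0],"spin":0,"gripper":50},{"slide":[2,41.6,0],"spin":0,"gripper":50},{"slide":[2,41.6,0],"spin":0,"gripper":50}]' | grep eef
python3 -c "
from h import *
go(.520,-.261,.15,.355)"
```

```text
eef_pos: [0.2629, 0.3991, 0.221]
eef_pos: [0.3403, 0.2058, 0.223]
eef_pos: [0.4185, 0.0124, 0.2262]
eef_pos: [0.4808, -0.1422, 0.2283]
t 3.35 tcp [ 0.4808 -0.1422  0.2283] yaw 0.3514 tilt 0.0180 F [ 0.6  0.4 -0.4] w 0.0502
slide [ -3.2 123.9  80.1] spin -0.0036
```

```bash
python3 -m creep '[{"slide":[-1,41,20],"spin":0,"gripper":50},{"slide":[-1,41,20],"spin":0,"gripper":50},{"slide":[-1,41,30],"spin":0,"gripper":50},{"slide":[0,0,30],"spin":0,"gripper":50},{"slide":[0,0,0],"spin":0,"gripper":50}]' >/dev/null
python3 -c "
from h import *
go(.520,-.261,.055,.355)
s=snap('scene'); t=snap('top')
f=lambda im,u,v,w,h,k:cv2.resize(im[v:v+h,u:u+w],None,fx=k,fy=k,interpolation=cv2.INTER_CUBIC)
cv2.imwrite('pics/d1.png',np.hstack([f(s,195,200,120,100,4),f(t,355,190,65,80,5)])[:,:,::-1])
e=sensors.state()['eef_pos'];print(proj('scene',e),proj('scene',[e[0],e[1],.078]),proj('top',e))
"
```

```text
t 3.77 tcp [ 0.5177 -0.2551  0.1392] yaw 0.3447 tilt 0.0209 F [-2.2  0.7 -1.3] w 0.0504
slide [ 0.7  4.6 84.3] spin -0.0103
[237.67514653 216.94881356] [240.59625098 238.25495487] [398.90830924 223.46549753]
```

View pics/d1.png

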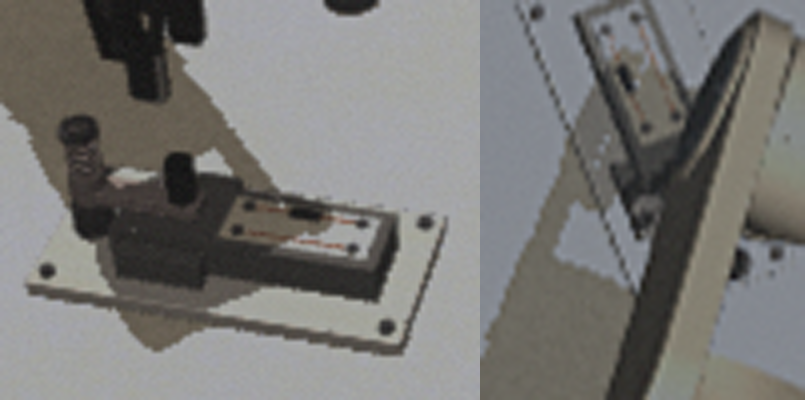

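The tips are centred over the knob to within about 2 mm: the knob top is at scene (239.8,238.8) and the TCP projects to (240.6,238.3). I'll descend and grip.

```bash
python3 -m creep '[{"slide":[1,3,40],"spin":-0.01,"gripper":50},{"slide":[0,0,30],"spin":0,"gripper":50},{"slide":[0,0,13],"spin":0,"gripper":50},{"slide":[0,0,0],"spin":0,"gripper":50}]' >/dev/null
python3 -c "
from h import *
go(.519,-.258,.056,.355)"
python3 -m creep '[{"slide":[0,0,0],"spin":0,"gripper":8},{"slide":[0,0,0],"spin":0,"gripper":8},{"slide":[0,0,0],"spin":0,"gripper":8},{"slide":[0,0,0],"spin":0,"gripper":8},{"slide":[0,0,0],"spin":0,"gripper":8}]'
python3 -c "
from h import *
go(.519,-.258,.056,.355)"
```

```text
t 4.20 tcp [ 0.5283 -0.2585  0.0681] yaw 0.3602 tilt 0.0333 F [-0.2 -0.2  0.4] w 0.0501
slide [-8.6 -4.1 11.9] spin 0.0052
time_s: 4.62
eef_pos: [0.5307, -0.2569, 0.0755]
tcp_rot: [0.017, 0.983, 0.181, 0.008]
wrist_force: [-0.4, -1.9, -6.3]
grip_width: 0.0108
t 4.62 tcp [ 0.5307 -0.2569  0.0755] yaw 0.3639 tilt 0.0384 F [-0.4 -1.9 -6.3] w 0.0108
slide [-11.5  -3.9  19.2] spin 0.0089
```

```bash
python3 -c "
from h import *
s=snap('scene')
f=lambda im,u,v,w,h,k:cv2.resize(im[v:v+h,u:u+w],None,fx=k,fy=k,interpolation=cv2.INTER_CUBIC)
cv2.imwrite('pics/d2.png',np.clip(f(s,195,190,120,100,6)*1.5,0,255)[:,:,::-1])
go(.519,-.258,.056,.355);print(sensors.state()['joints'])
"
```

```text
t 4.67 tcp [ 0.5307 -0.2569  0.0754] yaw 0.3638 tilt 0.0384 F [-0.1  0.2 -5.9] w 0.0104
slide [-11.5  -3.9  19.1] spin 0.0088
[-0.4429441   0.4729425   1.85458443 -0.02556128  0.78030138  0.78211714][ WARN:0@0.701] global loadsave.cpp:1063 imwrite_ Unsupported depth image for selected encoder is fallbacked to CV_8U.
```

View pics/d2.png

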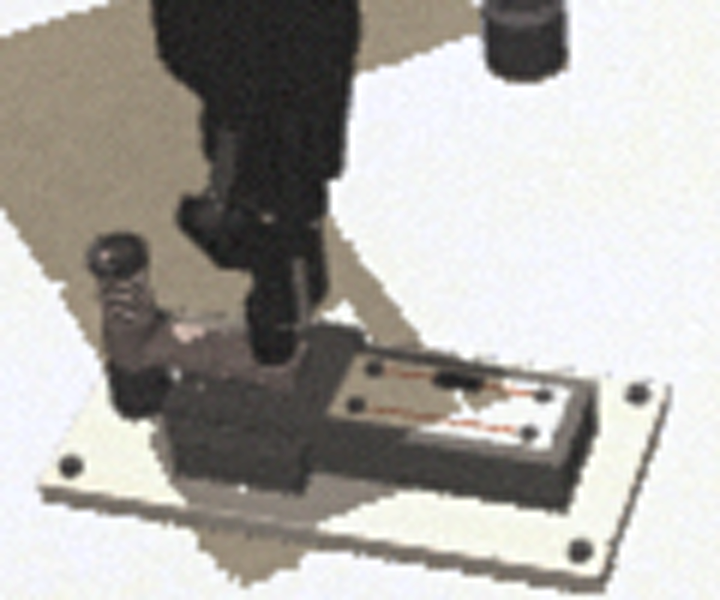

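It pinched the knob's far edge, because x had drifted 11 mm beyond it. I'll open, go up and re-centre in smaller steps.

```bash
python3 -m creep '[{"slide":[0,0,0],"spin":0,"gripper":50},{"slide":[0,0,0],"spin":0,"gripper":50},{"slide":[0,0,0],"spin":0,"gripper":50}]' >/dev/null
python3 -c "
from h import *
go(.520,-.259,.056,.355)"
python3 -m creep '[{"slide":[0,0,-30],"spin":0,"gripper":50},{"slide":[0,0,-10],"spin":0,"gripper":50}]' >/dev/null
python3 -c "
from h import *
go(.520,-.259,.056,.355)"
python3 -m creep '[{"slide":[-12,0,0],"spin":0,"gripper":50}]' >/dev/null
python3 -c "
from h import *
go(.520,-.259,.056,.355)"
python3 -m creep '[{"slide":[0,0,0],"spin":0,"gripper":50},{"slide":[0,0,0],"spin":0,"gripper":50}]' >/dev/null
python3 -c "
from h import *
go(.520,-.259,.056,.355)"
```

```text
t 4.92 tcp [ 0.5319 -0.2574  0.0769] yaw 0.3634 tilt 0.0409 F [0.1 0.1 0.7] w 0.0463
slide [-11.9  -3.5  20.7] spin 0.0084
t 5.08 tcp [ 0.5301 -0.2558  0.1161] yaw 0.3631 tilt 0.0380 F [ 1.  -0.5  0.1] w 0.0502
slide [-11.3  -2.8  60. ] spin 0.0081
t 5.17 tcp [ 0.5213 -0.2604  0.1182] yaw 0.3640 tilt 0.0419 F [-0.  -0.2  0.3] w 0.0501
slide [-1.6 -4.3 62. ] spin 0.0090
t 5.33 tcp [ 0.5196 -0.2613  0.1185] yaw 0.3634 tilt 0.0429 F [-0.2 -0.4 -0.1] w 0.0500
slide [ 0.3 -4.5 62.4] spin 0.0084
```

```bash
python3 -m creep '[{"slide":[0,-2,20],"spin":0,"gripper":50},{"slide":[0,-1,20],"spin":0,"gripper":50}]' >/dev/null
python3 -c "
from h import *
go(.520,-.260,.056,.355)"
python3 -m creep '[{"slide":[-3,-1,12],"spin":0,"gripper":50},{"slide":[-1,0,6],"spin":0,"gripper":50}]' >/dev/null
python3 -c "
from h import *
go(.520,-.260,.056,.355)"
```

```text
t 5.50 tcp [ 0.5214 -0.2614  0.0804] yaw 0.3625 tilt 0.0491 F [ 0.2  0.3 -0.6] w 0.0499
slide [-1.3 -2.9 24.3] spin 0.0075
t 5.67 tcp [ 0.516  -0.2618  0.0582] yaw 0.3621 tilt 0.0456 F [-0.2 -0.4 -1.2] w 0.0503
slide [ 4.3 -0.4  2.2] spin 0.0071
```

```bash
python3 -m creep '[{"slide":[3,0,2],"spin":0,"gripper":8},{"slide":[0,0,0],"spin":0,"gripper":8},{"slide":[0,0,0],"spin":0,"gripper":8},{"slide":[0,0,0],"spin":0,"gripper":8}]'
python3 -c "
from h import *
go(.520,-.260,.056,.355)"
```

```text
time_s: 6.0
eef_pos: [0.5173, -0.2604, 0.0539]
tcp_rot: [0.018, 0.984, 0.18, 0.01]
wrist_force: [-1.4, -1.5, -2.2]
grip_width: 0.0158
t 6.00 tcp [ 0.5173 -0.2604  0.0539] yaw 0.3614 tilt 0.0410 F [-1.4 -1.5 -2.2] w 0.0158
slide [ 2.7  0.7 -2. ] spin 0.0064
```

```bash
python3 -m creep '[{"slide":[0,0,-6],"spin":0,"gripper":8},{"slide":[0,0,-7],"spin":0,"gripper":8},{"slide":[0,0,-2],"spin":0,"gripper":8}]'
python3 -c "
from h import *
go(.520,-.260,.056,.355)
s=snap('scene')
f=lambda im,u,v,w,h,k:cv2.resize(im[v:v+h,u:u+w],None,fx=k,fy=k,interpolation=cv2.INTER_CUBIC)
cv2.imwrite('pics/d3.png',np.clip(f(s,195,200,120,90,6)*1.5,0,255)[:,:,::-1])
"
```

```text
time_s: 6.25
eef_pos: [0.5169, -0.26, 0.0697]
tcp_rot: [0.018, 0.983, 0.18, 0.01]
wrist_force: [0.4, -2.3, -9.1]
grip_width: 0.0158
t 6.25 tcp [ 0.5169 -0.26    0.0697] yaw 0.3619 tilt 0.0408 F [ 0.4 -2.3 -9.1] w 0.0158
slide [ 2.7  0.6 13.7] spin 0.0069[ WARN:0@0.681] global loadsave.cpp:1063 imwrite_ Unsupported depth image for selected encoder is fallbacked to CV_8U.
```

View pics/d3.png

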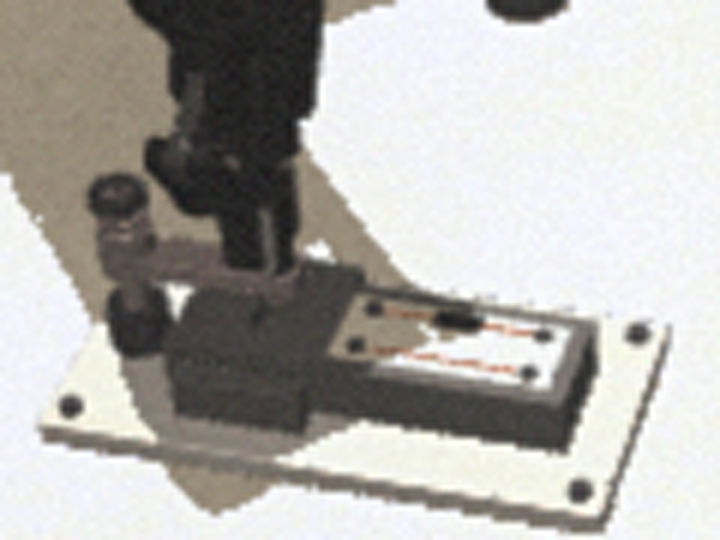

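The picture shows the arm lifted clear with the nose out of the pocket, by about 16 mm with 9 N on the wrist. Now I'll swing along the arc while spinning along.

```bash
cat >> h.py <<'E'
def arc(c=(.459,-.2818)):
    s=sensors.state(); d=s["eef_pos"][:2]-c; a=np.arctan2(d[1],d[0])
    go(c[0]+.062*np.cos(a),c[1]+.062*np.sin(a),.0697,a)
    print("arc r %.4f swing %.3f"%(np.hypot(*d),a-.36))
E
python3 -m creep '[{"slide":[-0.5,-5,0],"spin":-0.08,"gripper":8},{"slide":[-0.5,-7.4,0],"spin":-0.12,"gripper":8}]' >/dev/null
python3 -c "
from h import *
arc()"
python3 -m creep '[{"slide":[-0.5,-7.4,0],"spin":-0.12,"gripper":8},{"slide":[-0.5,-7.4,0],"spin":-0.12,"gripper":8}]' >/dev/null
python3 -c "
from h import *
arc()"
```

```text
t 6.47 tcp [ 0.5113 -0.2496  0.0699] yaw 0.5628 tilt 0.0422 F [-0.5 -3.1 -9.2] w 0.0164
slide [ 0.6 -0.   0.2] spin 0.0118
arc r 0.0614 swing 0.191
t 6.63 tcp [ 0.5013 -0.2383  0.0694] yaw 0.8139 tilt 0.0426 F [-0.1 -6.3 -8.3] w 0.0164
slide [ 1.3  0.  -0.3] spin 0.0140
arc r 0.0607 swing 0.440
```

```bash
python3 -m creep '[{"slide":[0.2,-7.4,0],"spin":-0.11,"gripper":8},{"slide":[0,-7.4,0],"spin":-0.12,"gripper":8}]' >/dev/null
python3 -c "
from h import *
arc()"
python3 -m creep '[{"slide":[0,-7.4,0],"spin":-0.12,"gripper":8},{"slide":[0,-7.4,0],"spin":-0.12,"gripper":8}]' >/dev/null
python3 -c "
from h import *
arc()"
python3 -m creep '[{"slide":[0,-7.4,0],"spin":-0.12,"gripper":8},{"slide":[0,-7.4,0],"spin":-0.12,"gripper":8}]' >/dev/null
python3 -c "
from h import *
arc()"
```

```text
t 6.80 tcp [ 0.4892 -0.2299  0.0691] yaw 1.0554 tilt 0.0450 F [ -2.8 -11.5  -7.9] w 0.0160
slide [ 1.9  0.1 -0.7] spin 0.0121
arc r 0.0601 swing 0.683
t 6.97 tcp [ 0.4756 -0.225   0.069 ] yaw 1.3051 tilt 0.0484 F [ 0.  -8.9 -8.7] w 0.0159
slide [ 2.8  0.1 -0.8] spin 0.0182
arc r 0.0591 swing 0.927
t 7.13 tcp [ 0.461  -0.2235  0.0691] yaw 1.5547 tilt 0.0519 F [ 1.2 -9.4 -8.7] w 0.0158
slide [ 3.7  0.1 -0.7] spin 0.0187
arc r 0.0583 swing 1.176
```

```bash
python3 -m creep '[{"slide":[0.3,-7.4,0],"spin":-0.12,"gripper":8},{"slide":[0.3,-7.4,0],"spin":-0.12,"gripper":8},{"slide":[0,0,6],"spin":0,"gripper":8},{"slide":[0,0,7],"spin":0,"gripper":8}]' >/dev/null
python3 -c "
from h import *
arc()"
python3 -m creep '[{"slide":[0,0,0],"spin":0,"gripper":45},{"slide":[0,0,0],"spin":0,"gripper":45},{"slide":[0,0,0],"spin":0,"gripper":45}]' >/dev/null
python3 -c "
from h import *
arc()"
python3 -m creep '[{"slide":[0,0,-30],"spin":0,"gripper":45},{"slide":[0,0,-41],"spin":0,"gripper":45},{"slide":[0,0,-41],"spin":0,"gripper":85}]' >/dev/null
python3 -c "
from h import *
go(.567,-.245,.15,.355)
s=snap('scene')
f=lambda im,u,v,w,h,k:cv2.resize(im[v:v+h,u:u+w],None,fx=k,fy=k,interpolation=cv2.INTER_CUBIC)
cv2.imwrite('pics/d4.png',np.clip(f(s,195,200,120,90,6)*1.5,0,255)[:,:,::-1])
"
```

```text
t 7.47 tcp [ 0.446  -0.2266  0.0577] yaw 1.8113 tilt 0.0574 F [-0.4  2.3 -6.1] w 0.0160
slide [  4.7   0.3 -12.3] spin 0.0088
arc r 0.0567 swing 1.442
t 7.72 tcp [ 0.4469 -0.2266  0.0577] yaw 1.8080 tilt 0.0582 F [-0.8  0.1  0.2] w 0.0451
slide [  4.8   0.4 -12.3] spin 0.0214
arc r 0.0565 swing 1.427
t 7.97 tcp [ 0.4402 -0.2192  0.1663] yaw 1.8065 tilt 0.0472 F [ 2.3 -1.4 -0.6] w 0.0557
slide [-53.9 117.1  20.2] spin 1.4515[ WARN:0@0.634] global loadsave.cpp:1063 imwrite_ Unsupported depth image for selected encoder is fallbacked to CV_8U.
```

View pics/d4.png

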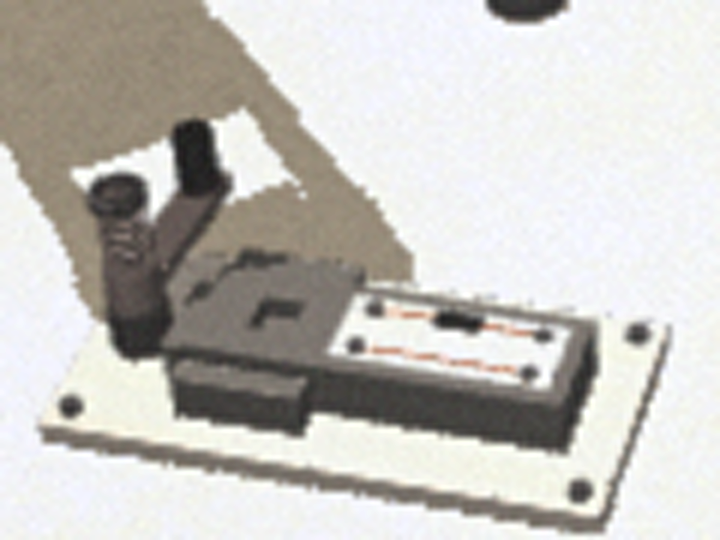

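The finger stands aside with the knob at about (227,221), the pocket is open and the module hasn't moved. I'll spin back to the cradle yaw and check the knob position.

```bash
python3 -m creep '[{"slide":[0,0,0],"spin":0.122,"gripper":85},{"slide":[0,0,0],"spin":0.122,"gripper":85},{"slide":[0,0,0],"spin":0.122,"gripper":85},{"slide":[0,0,0],"spin":0.122,"gripper":85},{"slide":[0,0,0],"spin":0.122,"gripper":85}]' >/dev/null
python3 -m creep '[{"slide":[0,0,0],"spin":0.122,"gripper":85},{"slide":[0,0,0],"spin":0.122,"gripper":85},{"slide":[0,0,0],"spin":0.122,"gripper":85},{"slide":[0,0,0],"spin":0.122,"gripper":85},{"slide":[0,0,0],"spin":0.122,"gripper":85}]' >/dev/null
python3 -m creep '[{"slide":[0,0,0],"spin":0.122,"gripper":85},{"slide":[0,0,0],"spin":0.122,"gripper":85}]' >/dev/null
python3 -c "
from h import *
k=plane('scene',195+193/6,200+128/6,.074);s=plane('scene',195+118/6,200+188/6,.092);d=(k-s)[:2]
print(k,s,np.hypot(*d),np.arctan2(d[1],d[0])-.355)
# module top far end edges (z .038), scene
for p in[(568,422),(602,320)]:print('mod corner',plane('scene',195+p[0]/6,200+p[1]/6,.038))
go(.567,-.245,.15,.355)
R=Ro.from_quat(np.roll(sensors.state()['tcp_rot'],-1)).as_matrix();print(R.round(3))"
```

```text
[ 0.44535961 -0.2216729   0.074     ] [ 0.46313937 -0.28138789  0.092     ] 0.06230569298688641 1.5051816750220601
mod corner [ 0.65788264 -0.24583118  0.038     ]
mod corner [ 0.63540115 -0.19193178  0.038     ]
t 9.02 tcp [ 0.4559 -0.2231  0.1902] yaw 0.3098 tilt 0.0849 F [0.1 0.3 0.4] w 0.0850
slide [97.4 51.2 48.2] spin -0.0452
[[ 0.952  0.301  0.061]
 [ 0.305 -0.951 -0.059]
 [ 0.041  0.074 -0.996]]
```

The knob measures a 62.3 mm radius and a swing of about 1.5 rad, at the height expected for lowered. The tool's tilt has crept up to 0.085 rad, so I'll see how hold and travel rows affect it before grasping.

```bash
cat >> h.py <<'E'
def zz():
    s=sensors.state();R=Ro.from_quat(np.roll(s["tcp_rot"],-1)).as_matrix();p=s["eef_pos"];a=np.arctan2(p[1],p[0])
    print(p.round(4),"tilt out %.4f side %.4f"%(R[0,2]*np.cos(a)+R[1,2]*np.sin(a),-R[0,2]*np.sin(a)+R[1,2]*np.cos(a)),s["joints"].round(4),s["joint_vel"].round(3))
E
Z='from h import *;zz()'
python3 -c "$Z"
python3 -m creep '[{"slide":[0,0,0],"spin":0,"gripper":85}]' >/dev/null; python3 -c "$Z"
python3 -m creep '[{"slide":[0,0,0],"spin":0,"gripper":85}]' >/dev/null; python3 -c "$Z"
python3 -m creep '[{"slide":[41,0,0],"spin":-0.045,"gripper":85}]' >/dev/null; python3 -c "$Z"
python3 -m creep '[{"slide":[41,0,0],"spin":0,"gripper":85}]' >/dev/null; python3 -c "$Z"
python3 -m creep '[{"slide":[0,0,0],"spin":0,"gripper":85}]' >/dev/null; python3 -c "$Z"
```

```text
[ 0.4559 -0.2231  0.1902] tilt out 0.0809 side -0.0256 [-0.44    0.177   1.9783 -0.0341  0.906   0.8424] [ 0.005 -0.007 -0.012  0.003 -0.     1.494]
[ 0.4566 -0.2232  0.1909] tilt out 0.0824 side -0.0255 [-0.4396  0.1763  1.9775 -0.034   0.9059  0.8489] [ 0.006 -0.008 -0.008  0.     0.001 -0.142]
[ 0.4571 -0.2232  0.1914] tilt out 0.0835 side -0.0254 [-0.4393  0.1758  1.9769 -0.0339  0.9059  0.8461] [ 0.004 -0.007 -0.008  0.002  0.001  0.045]
[ 0.4913 -0.2114  0.1926] tilt out 0.0776 side -0.0310 [-0.3884  0.2177  1.9195 -0.0405  0.9277  0.8542] [ 0.708  0.589 -0.877 -0.044  0.215  0.111]
[ 0.5305 -0.1976  0.1949] tilt out 0.0774 side -0.0352 [-0.3371  0.2625  1.8534 -0.0451  0.9494  0.903 ] [ 0.591  0.521 -0.748 -0.069  0.284  0.646]
[ 0.5364 -0.1965  0.196 ] tilt out 0.0824 side -0.0342 [-0.3323  0.2663  1.8455 -0.044   0.9484  0.9019] [-0.04  -0.042  0.068 -0.024  0.017 -0.121]
```

Holding lets j2 and j3 creep in one direction, and the sign was opposite at the larger radius near the start. I'll try a larger radius to bleed off the tilt.

```bash
Z='from h import *;zz()'
python3 -m creep '[{"slide":[41,10,0],"spin":0,"gripper":85},{"slide":[40,10,0],"spin":0,"gripper":85},{"slide":[40,10,0],"spin":0,"gripper":85},{"slide":[40,10,0],"spin":0,"gripper":85},{"slide":[40,10,0],"spin":0,"gripper":85}]' >/dev/null; python3 -c "$Z"
python3 -m creep '[{"slide":[0,0,0],"spin":0,"gripper":85},{"slide":[0,0,0],"spin":0,"gripper":85}]' >/dev/null; python3 -c "$Z"
python3 -m creep '[{"slide":[0,0,0],"spin":0,"gripper":85},{"slide":[0,0,0],"spin":0,"gripper":85},{"slide":[0,0,0],"spin":0,"gripper":85},{"slide":[0,0,0],"spin":0,"gripper":85},{"slide":[0,0,0],"spin":0,"gripper":85}]' >/dev/null; python3 -c "$Z"
```

```text
[ 0.7342 -0.1686  0.2064] tilt out 0.0722 side -0.0448 [-0.2068  0.5354  1.4088 -0.0511  1.1264  1.003 ] [ 0.239  0.695 -1.206 -0.008  0.511  0.171]
[ 0.7422 -0.1664  0.2056] tilt out 0.0766 side -0.0439 [-0.2021  0.5451  1.3945 -0.0502  1.1265  0.9967] [ 0.028  0.055 -0.081  0.011 -0.008 -0.027]
[ 0.7393 -0.1666  0.2055] tilt out 0.0747 side -0.0440 [-0.2032  0.542   1.4001 -0.0502  1.1261  0.9898] [-0.01  -0.014  0.016 -0.002  0.    -0.006]
```

```bash
Z='from h import *;zz()'
python3 -m creep '[{"slide":[40,20,0],"spin":0,"gripper":85},{"slide":[40,20,0],"spin":0,"gripper":85},{"slide":[40,20,0],"spin":0,"gripper":85},{"slide":[30,10,0],"spin":0,"gripper":85},{"slide":[0,0,0],"spin":0,"gripper":85}]' >/dev/null; python3 -c "$Z"
python3 -m creep '[{"slide":[0,0,0],"spin":0,"gripper":85},{"slide":[0,0,0],"spin":0,"gripper":85},{"slide":[0,0,0],"spin":0,"gripper":85},{"slide":[0,0,0],"spin":0,"gripper":85},{"slide":[0,0,0],"spin":0,"gripper":85}]' >/dev/null; python3 -c "$Z"
python3 -m creep '[{"slide":[0,0,-20],"spin":0,"gripper":85},{"slide":[0,0,-20],"spin":0,"gripper":85},{"slide":[0,0,0],"spin":0,"gripper":85},{"slide":[0,0,0],"spin":0,"gripper":85},{"slide":[0,0,0],"spin":0,"gripper":85}]' >/dev/null; python3 -c "$Z"
```

```text
[ 0.8948 -0.1736  0.2117] tilt out 0.0600 side -0.0465 [-0.1755  0.8095  0.9131 -0.0486  1.3599  1.0083] [-0.021 -0.033  0.062 -0.012 -0.004 -0.011]
[ 0.8919 -0.1748  0.2112] tilt out 0.0573 side -0.0469 [-0.1771  0.8064  0.9196 -0.049   1.3592  1.0075] [-0.004 -0.023  0.025 -0.001 -0.002  0.   ]
[ 0.8866 -0.1732  0.2535] tilt out 0.0562 side -0.0472 [-0.1764  0.7752  0.8893 -0.0487  1.4217  1.0064] [-0.003 -0.006  0.023  0.    -0.009 -0.001]
```

The tilt bleeds off only slowly. About 4° should do for gripping a block that gets set down on a flat floor, so I'll go on to the module.

```bash
python3 -c "
from h import *
go(.568,-.246,.15,.355)"
python3 -m creep '[{"slide":[-41,-4,5],"spin":0,"gripper":85},{"slide":[-41,-4,5],"spin":0,"gripper":85},{"slide":[-41,-4,5],"spin":0,"gripper":85},{"slide":[-41,-4,5],"spin":0,"gripper":85},{"slide":[-41,-4,10],"spin":0,"gripper":85}]' >/dev/null
python3 -c "
from h import *
go(.568,-.246,.15,.355)"
```

```text
t 11.68 tcp [ 0.8866 -0.1732  0.2535] yaw 0.3947 tilt 0.0735 F [-0.9 -0.3  0.1] w 0.0850
slide [-324.2  -62.    92.7] spin 0.0397
t 12.10 tcp [ 0.6944 -0.2313  0.2101] yaw 0.4008 tilt 0.0735 F [ 1.2 -0.7  0.3] w 0.0851
slide [-123.5  -39.7   54.6] spin 0.0458
```

```bash
python3 -m creep '[{"slide":[-40,-12,10],"spin":0.045,"gripper":85},{"slide":[-40,-12,15],"spin":0,"gripper":85},{"slide":[-35,-12,15],"spin":0,"gripper":85},{"slide":[0,0,5],"spin":0,"gripper":85}]' >/dev/null
python3 -c "
from h import *
go(.568,-.246,.10,.355)"
```

```text
t 12.43 tcp [ 0.5686 -0.2412  0.1561] yaw 0.3503 tilt 0.0646 F [-0.4  0.6 -0.4] w 0.0853
slide [-3.1  0.8 56.2] spin -0.0047
```

```bash
python3 -m creep '[{"slide":[-2,1,25],"spin":0,"gripper":85},{"slide":[-3,0,25],"spin":0,"gripper":85},{"slide":[-2,0,25],"spin":0,"gripper":85}]' >/dev/null
python3 -c "
from h import *
go(.568,-.246,.021,.355);zz()"
python3 -m creep '[{"slide":[-2,0,20],"spin":0,"gripper":85},{"slide":[-2,0,20],"spin":0,"gripper":85}]' >/dev/null
python3 -c "
from h import *
go(.568,-.246,.021,.355);zz()"
```

```text
t 12.68 tcp [ 0.5627 -0.2492  0.0814] yaw 0.3481 tilt 0.0682 F [ 1.1 -0.2 -0.9] w 0.0850
slide [ 4.9 -5.2 60.3] spin -0.0069
[ 0.5627 -0.2492  0.0814] tilt out 0.0594 side -0.0333 [-0.4003  0.4863  1.8137 -0.0486  0.7832  0.8565] [-0.051  0.425  0.195 -0.023 -0.609 -0.009]
t 12.85 tcp [ 0.5584 -0.2523  0.0375] yaw 0.3477 tilt 0.0660 F [ 0.9 -1.4 -0.8] w 0.0852
slide [10.9 -3.7 16.5] spin -0.0073
[ 0.5584 -0.2523  0.0375] tilt out 0.0572 side -0.0329 [-0.4079  0.5483  1.8358 -0.0524  0.7014  0.8549] [-0.046  0.385  0.122 -0.023 -0.491 -0.007]
```

```bash
python3 -m creep '[{"slide":[9,-3,4],"spin":0,"gripper":85},{"slide":[2,0,9],"spin":0,"gripper":85},{"slide":[0,0,0],"spin":0,"gripper":85}]' >/dev/null
python3 -c "
from h import *
go(.568,-.246,.021,.355);zz()
s=snap('scene');t=snap('top')
f=lambda im,u,v,w,h,k:cv2.resize(im[v:v+h,u:u+w],None,fx=k,fy=k,interpolation=cv2.INTER_CUBIC)
cv2.imwrite('pics/d5.png',np.clip(f(s,195,190,120,100,6)*1.6,0,255).astype('uint8')[:,:,::-1])
"
```

```text
t 13.10 tcp [ 0.5648 -0.2444  0.0184] yaw 0.3464 tilt 0.0583 F [-0.6  0.6 -0.4] w 0.0850
slide [ 2.5  2.8 -2.5] spin -0.0086
[ 0.5648 -0.2444  0.0184] tilt out 0.0474 side -0.0339 [-0.3915  0.5842  1.8277 -0.0549  0.6836  0.8749] [ 0.014 -0.019 -0.025  0.003  0.023  0.009]
```

View pics/d5.png

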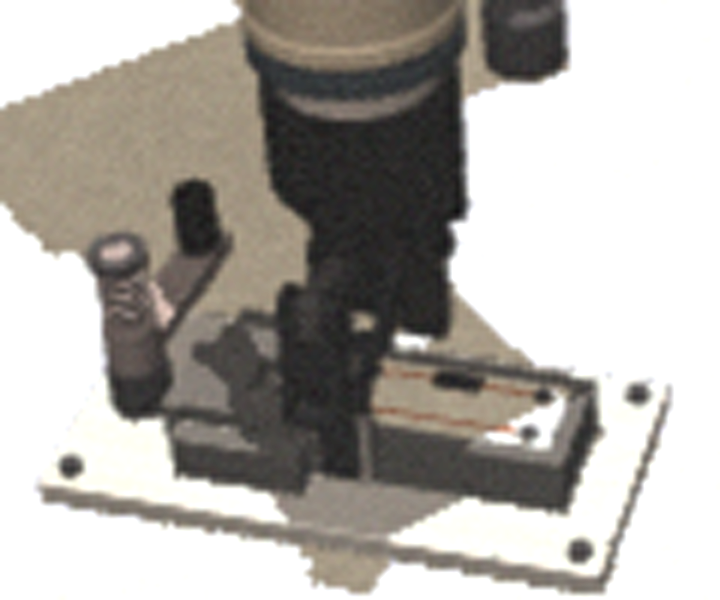

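The fingers straddle the module clear of the cheek. The near finger is at (340,420) in the crop and the cheek ends at 308. I'll close and lift.

```bash
python3 -m creep '[{"slide":[2,0,0],"spin":0,"gripper":35},{"slide":[0,0,0],"spin":0,"gripper":35},{"slide":[0,0,0],"spin":0,"gripper":35},{"slide":[0,0,0],"spin":0,"gripper":35},{"slide":[0,0,0],"spin":0,"gripper":35}]' >/dev/null
python3 -c "
from h import *
go(.568,-.246,.021,.355);zz()"
python3 -m creep '[{"slide":[0,0,-4],"spin":0,"gripper":35},{"slide":[0,0,-8],"spin":0,"gripper":35},{"slide":[0,0,-15],"spin":0,"gripper":35},{"slide":[0,0,-20],"spin":0,"gripper":35}]' >/dev/null
python3 -c "
from h import *
go(.568,-.246,.15,.355);zz()"
```

```text
t 13.62 tcp [ 0.5708 -0.2449  0.0249] yaw 0.3473 tilt 0.0660 F [ 0.1 -0.8 -2.8] w 0.0486
slide [-3.  -0.2  3.9] spin -0.0077
[ 0.5708 -0.2449  0.0249] tilt out 0.0567 side -0.0338 [-0.3886  0.5771  1.8202 -0.0548  0.6889  0.8768] [ 0.001 -0.013 -0.003 -0.002  0.006 -0.002]
t 13.95 tcp [ 0.5655 -0.2411  0.0702] yaw 0.3468 tilt 0.0593 F [ 0.  -0.1 -4.1] w 0.0484
slide [  1.7  10.  -79.3] spin -0.0082
[ 0.5655 -0.2411  0.0702] tilt out 0.0486 side -0.0340 [-0.3861  0.5057  1.8118 -0.0497  0.7767  0.8729] [ 0.011 -0.376 -0.071  0.024  0.464 -0.019]
```

The module is held (48.5 mm wide, about 3 N extra on the wrist). I'll lift and turn to the rack yaw.

```bash
cat >> h.py <<'E'
def rk(L,W,z,yaw=-.232):
    s=sensors.state()["eef_pos"]; c,n=.9732,-.2299
    print("L %.4f W %.4f"%(s[0]*c+s[1]*n,-s[0]*n+s[1]*c)); go(L*c-W*n,L*n+W*c,z,yaw)
E
python3 -m creep '[{"slide":[0,0,-35],"spin":0,"gripper":35},{"slide":[0,0,-35],"spin":0,"gripper":35},{"slide":[0,0,-30],"spin":0,"gripper":35}]' >/dev/null
python3 -m creep '[{"slide":[0,-20,0],"spin":0.116,"gripper":35},{"slide":[0,-40,0],"spin":0.116,"gripper":35},{"slide":[0,-40,0],"spin":0.116,"gripper":35},{"slide":[0,-40,0],"spin":0.116,"gripper":35},{"slide":[0,-40,0],"spin":0.115,"gripper":35}]' >/dev/null
python3 -c "
from h import *
rk(.396,.302,.15);zz()"
```

```text
L 0.5481 W 0.0582
t 14.62 tcp [ 0.5468 -0.0694  0.1754] yaw -0.2333 tilt 0.0691 F [ 1.4 -0.7 -3.7] w 0.0485
slide [-153.6 -244.1    6.5] spin -0.0013
[ 0.5468 -0.0694  0.1754] tilt out 0.0480 side -0.0496 [-0.0972  0.2786  1.8803 -0.0633  0.9371  1.7444] [ 0.839  0.008  0.015 -0.048 -0.004  2.183]
```

```bash
python3 -m creep '[{"slide":[-20,-34,0],"spin":0,"gripper":35},{"slide":[-22,-35,0],"spin":0,"gripper":35},{"slide":[-22,-35,0],"spin":0,"gripper":35},{"slide":[-22,-35,0],"spin":0,"gripper":35},{"slide":[-22,-35,0],"spin":0,"gripper":35}]' >/dev/null
python3 -c "
from h import *
rk(.396,.302,.15);zz()"
python3 -m creep '[{"slide":[-20,-30,0],"spin":0,"gripper":35},{"slide":[-15,-20,0],"spin":0,"gripper":35},{"slide":[0,0,0],"spin":0,"gripper":35}]' >/dev/null
python3 -c "
from h import *
rk(.396,.302,.10);zz()"
```

```text
L 0.4418 W 0.2366
t 15.03 tcp [0.4844 0.1287 0.1659] yaw -0.2445 tilt 0.0733 F [ 0.8  0.9 -3.1] w 0.0484
slide [-47.5 -65.3  10.4] spin -0.0125
[0.4844 0.1287 0.1659] tilt out 0.0333 side -0.0652 [ 0.3022  0.2252  1.98   -0.0846  0.9076  2.1699] [ 1.014 -0.01   0.078 -0.041 -0.02   1.041]
L 0.4014 W 0.2939
t 15.28 tcp [0.4583 0.1937 0.1631] yaw -0.2411 tilt 0.0717 F [-0.1  0.4 -2.5] w 0.0483
slide [ -9.3 -10.5  62.3] spin -0.0091
[0.4583 0.1937 0.1631] tilt out 0.0257 side -0.0669 [ 0.4437  0.2275  1.9845 -0.0863  0.9086  2.3092] [ 0.001 -0.02   0.003 -0.024  0.01  -0.035]
```

```bash
python3 -m creep '[{"slide":[-3,-5,25],"spin":-0.009,"gripper":35},{"slide":[-4,-4,30],"spin":0,"gripper":35},{"slide":[-2,0,35],"spin":0,"gripper":35},{"slide":[0,0,10],"spin":0,"gripper":35}]' >/dev/null
python3 -c "
from h import *
rk(.396,.302,.025);zz()
s=snap('scene');t=snap('top')
f=lambda im,u,v,w,h,k:cv2.resize(im[v:v+h,u:u+w],None,fx=k,fy=k,interpolation=cv2.INTER_CUBIC)
a=f(s,290,130,120,80,5);b=f(t,215,165,75,80,5)
o=np.zeros((400,980,3)); o[:,:600]=a;o[:,600:975]=b
cv2.imwrite('pics/d6.png',cv2.resize(np.clip(o*1.6,0,255).astype('uint8'),(784,320))[:,:,::-1])
"
```

```text
L 0.4003 W 0.3041
t 15.62 tcp [0.4595 0.2039 0.0659] yaw -0.2264 tilt 0.0765 F [-1.4 -0.7 -4. ] w 0.0485
slide [-7.1  0.8 40.6] spin 0.0056
[0.4595 0.2039 0.0659] tilt out 0.0372 side -0.0667 [ 0.4613  0.384   2.0481 -0.1091  0.6781  2.3435] [-0.011  0.152  0.013 -0.027 -0.201  0.019]
```

View pics/d6.png

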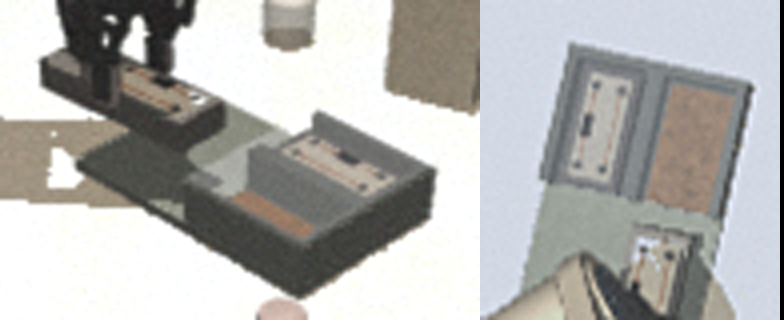

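The module hangs level over the apron, lined up with the cork bay. Its far top edge runs from about (634,226) to (696,235) in the crop. Next I'll check that edge in rack coordinates.

```bash
python3 -c "
from h import *
c,n=.9732,-.2299
g=lambda p,z:plane('top',215+(p[0]-480)/4,165+p[1]/4,z)
def lw(p): return (p[0]*c+p[1]*n).round(4),(-p[0]*n+p[1]*c).round(4)
m=[g(p,.079) for p in[(634,226),(696,235)]];print('far end',lw(m[0]),lw(m[1]))
for p,z in[((664,79),.01),((738,89),.01),((718,217),.010),((640,204),.010),((754,82),.051),((572,43),.051),((722,218),.046)]:print(p,lw(g(p,z)))
"
```

```text
far end (np.float64(0.4724), np.float64(0.325)) (np.float64(0.4763), np.float64(0.2738))
(664, 79) (np.float64(0.6019), np.float64(0.3395))
(738, 89) (np.float64(0.6074), np.float64(0.2749))
(718, 217) (np.float64(0.4956), np.float64(0.2668))
(640, 204) (np.float64(0.4919), np.float64(0.3349))
(754, 82) (np.float64(0.6122), np.float64(0.2585))
(572, 43) (np.float64(0.6112), np.float64(0.4159))
(722, 218) (np.float64(0.4949), np.float64(0.2595))
```

```bash
python3 -m creep '[{"slide":[-4,0,15],"spin":0.005,"gripper":35},{"slide":[-2,0,12],"spin":0,"gripper":35},{"slide":[0,0,4],"spin":0,"gripper":35}]' >/dev/null
python3 -c "
from h import *
rk(.396,.303,.022);zz()"
```

```text
L 0.4016 W 0.3053
t 15.97 tcp [0.461  0.2048 0.0413] yaw -0.2342 tilt 0.0808 F [-0.7 -0.6 -2.4] w 0.0485
slide [-7.   1.8 18.9] spin -0.0022
[0.461  0.2048 0.0413] tilt out 0.0448 side -0.0671 [ 0.462   0.4276  2.0606 -0.12    0.6149  2.3647] [-0.015  0.053 -0.006 -0.012 -0.062  0.008]
```

```bash
python3 -m creep '[{"slide":[-3,1,9],"spin":0,"gripper":35},{"slide":[-1,1,6],"spin":0,"gripper":35}]' >/dev/null
python3 -c "
from h import *
rk(.396,.303,.022)"
python3 -m creep '[{"slide":[0,0,3],"spin":0,"gripper":35},{"slide":[0,0,3],"spin":0,"gripper":35}]' >/dev/null
python3 -c "
from h import *
rk(.396,.303,.022)"
```

```text
L 0.4011 W 0.3041
t 16.13 tcp [0.4603 0.2037 0.0286] yaw -0.2354 tilt 0.0836 F [-0.6 -0.7 -3.1] w 0.0482
slide [-5.6  1.   6.2] spin -0.0034
L 0.4026 W 0.3041
t 16.30 tcp [0.4618 0.2034 0.0234] yaw -0.2356 tilt 0.0850 F [-0.4 -3.4 14.5] w 0.0487
slide [-6.7  1.1  0.9] spin -0.0036
```

Floor contact shows: Fz went from -3 to +14.5 N at TCP z 0.023. I'll ease up and slide in.

```bash
python3 -m creep '[{"slide":[0,0,-3],"spin":0,"gripper":35}]' >/dev/null
python3 -c "
from h import *
rk(.470,.303,.026)"
python3 -m creep '[{"slide":[8,0,0],"spin":0,"gripper":35},{"slide":[8,0,0],"spin":0,"gripper":35}]' >/dev/null
python3 -c "
from h import *
rk(.470,.303,.026)"
python3 -m creep '[{"slide":[8,0,0],"spin":0,"gripper":35},{"slide":[8,0,0],"spin":0,"gripper":35}]' >/dev/null
python3 -c "
from h import *
rk(.470,.303,.026)"
```

```text
L 0.4026 W 0.3040
t 16.38 tcp [0.4617 0.2033 0.0263] yaw -0.2356 tilt 0.0850 F [-1.3  0.7 -2.2] w 0.0483
slide [67.2  0.6  5.9] spin -0.0036
L 0.4186 W 0.3040
t 16.55 tcp [0.4773 0.1996 0.0284] yaw -0.2348 tilt 0.0848 F [-0.1  0.6 -3.9] w 0.0484
slide [51.   0.7  6.6] spin -0.0028
L 0.4314 W 0.3016
t 16.72 tcp [0.4892 0.1944 0.0285] yaw -0.2356 tilt 0.0779 F [ 0.3 -0.6 -4.2] w 0.0484
slide [38.3 -1.7  5.2] spin -0.0036
```

```bash
python3 -m creep '[{"slide":[9,-1,1],"spin":0,"gripper":35},{"slide":[9,0,1],"spin":0,"gripper":35}]' >/dev/null
python3 -c "
from h import *
rk(.470,.303,.026)"
python3 -m creep '[{"slide":[9,0,1],"spin":0,"gripper":35},{"slide":[8,0,1],"spin":0,"gripper":35},{"slide":[2,0,1],"spin":0,"gripper":35}]' >/dev/null
python3 -c "
from h import *
rk(.470,.303,.025)"
```

```text
L 0.4517 W 0.3026
t 16.88 tcp [0.5091 0.1907 0.028 ] yaw -0.2356 tilt 0.0782 F [-0.1  0.4 -3.4] w 0.0483
slide [18.1 -0.5  3.3] spin -0.0036
L 0.4768 W 0.3034
t 17.13 tcp [0.5338 0.1856 0.027 ] yaw -0.2366 tilt 0.0811 F [ 0.3  0.2 -3.3] w 0.0481
slide [-6.9  0.4  1.5] spin -0.0046
```

No contact forces, and about 55 mm is inside. I'll lower, release, rise and look.

```bash
python3 -m creep '[{"slide":[-1,0,3],"spin":0,"gripper":35},{"slide":[0,0,0],"spin":0,"gripper":70},{"slide":[0,0,0],"spin":0,"gripper":70},{"slide":[0,0,0],"spin":0,"gripper":70}]'
python3 -m creep '[{"slide":[0,0,-25],"spin":0,"gripper":70},{"slide":[0,0,-30],"spin":0,"gripper":70},{"slide":[-40,0,-8],"spin":0,"gripper":20},{"slide":[-40,0,-5],"spin":0,"gripper":0},{"slide":[-40,0,-5],"spin":0,"gripper":0}]'
python3 -c "
from h import *
rk(.350,.300,.09);zz()
s=snap('scene');t=snap('top')
f=lambda im,u,v,w,h,k:cv2.resize(im[v:v+h,u:u+w],None,fx=k,fy=k,interpolation=cv2.INTER_CUBIC)
a=f(s,300,140,105,80,4);b=f(t,215,165,75,80,5)
o=np.zeros((400,800,3)); o[:320,:420]=a;o[:,420:795]=b
cv2.imwrite('pics/d7.png',np.clip(o*1.5,0,255).astype('uint8')[:,:,::-1])
"
```

```text
time_s: 17.47
eef_pos: [0.5347, 0.1855, 0.024]
tcp_rot: [0.017, 0.992, -0.119, 0.038]
wrist_force: [-0.1, -0.3, -0.7]
grip_width: 0.0697
time_s: 17.88
eef_pos: [0.4163, 0.218, 0.0902]
tcp_rot: [0.015, 0.992, -0.121, 0.04]
wrist_force: [-0.1, 1.5, 0.1]
grip_width: 0.0343
L 0.3550 W 0.3079
t 17.88 tcp [0.4163 0.218  0.0902] yaw -0.2418 tilt 0.0854 F [-0.1  1.5  0.1] w 0.0343
slide [-5.   7.9 -0.1] spin -0.0098
[0.4163 0.218  0.0902] tilt out 0.0493 side -0.0697 [ 0.5317  0.2956  2.1107 -0.113   0.6925  2.4306] [ 0.725 -0.521  0.74  -0.064 -0.171  0.803]
```

View pics/d7.png

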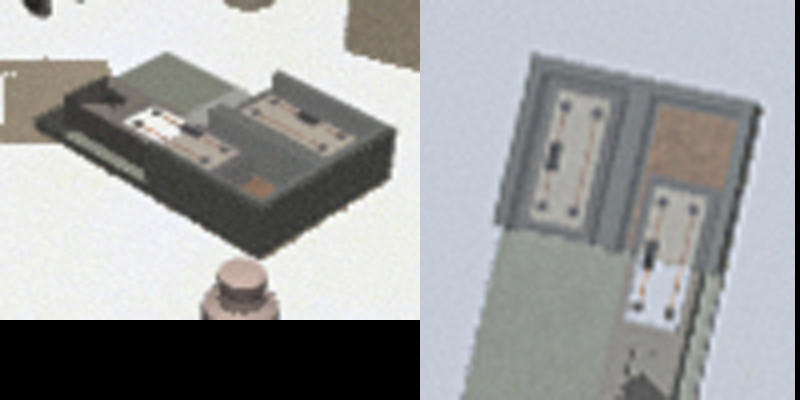

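The module lies flat and straight in the cork bay, with about 55 mm still to go. I'll come down behind its pocket end with the fingers closed and push it home.

```bash
python3 -m creep '[{"slide":[-4,5,0],"spin":-0.01,"gripper":0},{"slide":[-2,3,0],"spin":0,"gripper":0},{"slide":[0,0,15],"spin":0,"gripper":0}]' >/dev/null
python3 -c "
from h import *
rk(.352,.300,.022)"
```

```text
L 0.3447 W 0.2986
t 18.23 tcp [0.4041 0.2114 0.0763] yaw -0.2238 tilt 0.0843 F [-0.2 -0.1  0.1] w -0.0005
slide [ 2.8 -2.5 54.7] spin 0.0082
```

```bash
python3 -m creep '[{"slide":[0,-1,20],"spin":0,"gripper":0},{"slide":[0,-1,18],"spin":0,"gripper":0},{"slide":[0,0,9],"spin":0.008,"gripper":0},{"slide":[0,0,0],"spin":0,"gripper":0}]' >/dev/null
python3 -c "
from h import *
rk(.430,.300,.022);zz()"
```

```text
L 0.3508 W 0.2987
t 18.57 tcp [0.41   0.2101 0.0269] yaw -0.2345 tilt 0.0851 F [-1.2 -1.2  0.1] w 0.0002
slide [78.6 -1.7 11.4] spin -0.0025
[0.41   0.2101 0.0269] tilt out 0.0502 side -0.0686 [ 0.5231  0.408   2.1608 -0.1409  0.5301  2.4493] [-0.013  0.002 -0.006  0.003  0.014 -0.018]
```

```bash
python3 -m creep '[{"slide":[10,0,3],"spin":0,"gripper":0},{"slide":[10,0,2],"spin":0,"gripper":0},{"slide":[10,0,1],"spin":0,"gripper":0}]' >/dev/null
python3 -c "
from h import *
rk(.430,.300,.022)"
python3 -m creep '[{"slide":[10,0,1],"spin":0,"gripper":0},{"slide":[10,0,1],"spin":0,"gripper":0}]' >/dev/null
python3 -c "
from h import *
rk(.430,.300,.022)"
```

```text
L 0.3826 W 0.2977
t 18.82 tcp [0.4408 0.2017 0.0234] yaw -0.2340 tilt 0.0839 F [-10.8   2.6   0.8] w 0.0002
slide [47.1 -2.5  5.2] spin -0.0020
L 0.4057 W 0.2976
t 18.98 tcp [0.4633 0.1964 0.0239] yaw -0.2348 tilt 0.0844 F [-1.6  0.6 -1.3] w -0.0002
slide [24.  -2.5  3.9] spin -0.0028
```

```bash
python3 -m creep '[{"slide":[8,-1,1],"spin":0,"gripper":0},{"slide":[8,0,1],"spin":0,"gripper":0}]' >/dev/null
python3 -c "
from h import *
rk(.435,.300,.022)"
python3 -m creep '[{"slide":[4,0,0],"spin":0,"gripper":0},{"slide":[3,0,0],"spin":0,"gripper":0}]' >/dev/null
python3 -c "
from h import *
rk(.435,.300,.022)"
```

```text
L 0.4250 W 0.2987
t 19.15 tcp [0.4823 0.193  0.024 ] yaw -0.2360 tilt 0.0853 F [-1.6 -0.3  0.3] w -0.0002
slide [ 9.8 -1.4  2.8] spin -0.0040
L 0.4344 W 0.2987
t 19.32 tcp [0.4914 0.1909 0.0248] yaw -0.2371 tilt 0.0859 F [-3.8  2.4 -0.8] w 0.0003
slide [ 0.4 -1.3  2.8] spin -0.0051
```

```bash
python3 -m creep '[{"slide":[3,0,0.5],"spin":0,"gripper":0}]' | grep -E "eef|force"
python3 -m creep '[{"slide":[3,0,0.5],"spin":0,"gripper":0}]' | grep -E "eef|force"
python3 -m creep '[{"slide":[2,0,0.5],"spin":0,"gripper":0}]' | grep -E "eef|force"
python3 -c "
from h import *
rk(.435,.300,.022)
t=snap('top')"
```

```text
eef_pos: [0.4916, 0.1899, 0.0242]
wrist_force: [-26.7, 15.9, 17.3]
eef_pos: [0.4913, 0.1892, 0.0235]
wrist_force: [-17.1, 9.2, 11.5]
eef_pos: [0.4909, 0.1888, 0.0229]
wrist_force: [-7.1, 4.1, 5.5]
L 0.4343 W 0.2966
t 19.57 tcp [0.4909 0.1888 0.0229] yaw -0.2409 tilt 0.0725 F [-7.1  4.1  5.5] w 0.0002
slide [ 0.6 -3.4  0.8] spin -0.0089
```

It meets firm resistance (about 31 N) at L 0.434, where home was predicted at 0.435. I'll back off, rise, and check both the bay and the finger.

```bash
python3 -m creep '[{"slide":[-15,0,0],"spin":0,"gripper":0},{"slide":[-20,0,-15],"spin":0,"gripper":0},{"slide":[-20,0,-30],"spin":0,"gripper":0},{"slide":[-20,0,-40],"spin":0,"gripper":0},{"slide":[0,-20,-30],"spin":0,"gripper":0}]'
python3 -c "
from h import *
s=snap('scene');t=snap('top')
f=lambda im,u,v,w,h,k:cv2.resize(im[v:v+h,u:u+w],None,fx=k,fy=k,interpolation=cv2.INTER_CUBIC)
o=np.zeros((600,800,3)); o[:320,:420]=f(s,300,140,105,80,4);o[:400,420:795]=f(t,215,165,75,80,5);o[320:600,:400]=f(s,195,210,100,70,4)
cv2.imwrite('pics/d8.png',np.clip(o*1.5,0,255).astype('uint8')[:,:,::-1])
"
```

```text
time_s: 20.03
eef_pos: [0.4102, 0.2267, 0.1269]
tcp_rot: [0.02, 0.992, -0.121, 0.027]
wrist_force: [0.9, -0.6, -0.5]
grip_width: -0.0001
```

View pics/d8.png

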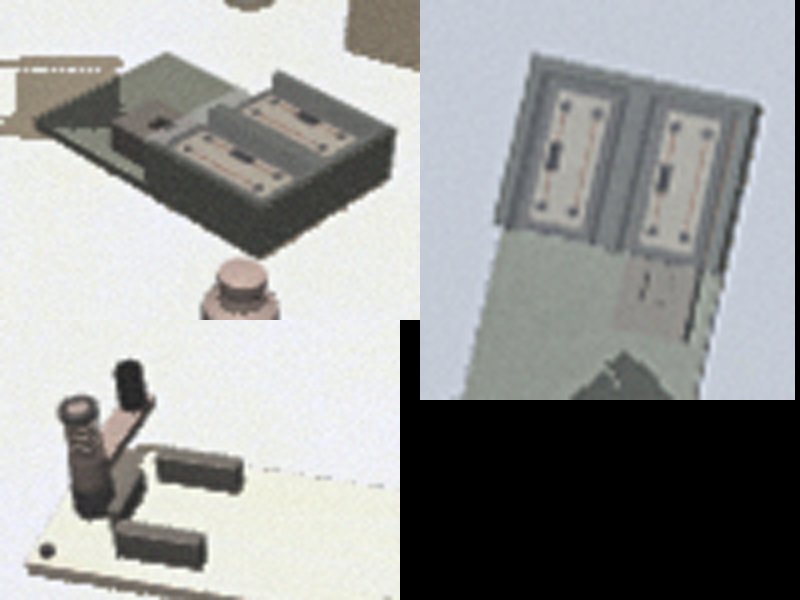

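The module sits square in the bay with its pocket outwards and no cork showing at the back. The finger is still aside. One last number, then I'll hand in.

```bash
python3 -c "
from h import *
c,n=.9732,-.2299
p=plane('top',215+(650-420)/5,165+333/5,.036);q=plane('top',215+(533-420)/5,165+54/5,.051);r=plane('top',215+(763-420)/5,165+105/5,.051)
L=lambda p:p[0]*c+p[1]*n
b=(L(q)+L(r))/2
print('pocket end to rear outer edge',b-L(p),'(module 160 + back wall)',sensors.state()['wrist_force'],sensors.state()['joint_vel'].round(3))
robot.hand_in()"
```

```text
pocket end to rear outer edge 0.16586226144521932 (module 160 + back wall) [0.25377683 1.24111195 0.19608549] [-0.031  0.058  0.051 -0.018 -0.077 -0.029]
the job is handed in; nothing more can be done
```

I lifted the finger about 16 mm by its knob, swung it aside and let it go. Then I took the module out, set it in the cork-lined bay with its pocket end outwards, and pushed it home with closed fingers. I handed the job in at about 20 s; no verdict was reported.

**Last checks:**
- **Module home:** the push met firm resistance of about 31 N within 1 mm of the predicted home position. In the final top view, the pocket end is 166 mm from the rack's rear outer edge, against 160 mm of module plus the back wall (roughly 5 mm, my estimate).
- **Module lie:** it looks flat, straight and right way up, with the pocket outside the mouth.
- **Finger:** it measured about 1.5 rad swung just after release and still looks the same in the final picture. Its knob height fits the lowered position.
- **Other objects:** the short module looked unmoved. I did not measure the other bystanders, but no unexpected contact forces appeared.
- **Robot:** the gripper was about 0.1 m clear of everything at hand-in.

**What went wrong or disagreed:**
- My first grip pinched only the knob's edge and slipped off, so I gripped it again.
- The tool's tilt crept up to about 0.085 rad over the many short rows, and I could not remove it. It did not stop the module from going in.
- The two cameras disagreed by about 5 mm in x. The module's place in the bay across its width was judged by eye in the picture only.

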